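# Check a casting clamp with a feeler gauge

## Robot

A 6-joint arm with a two-finger parallel gripper is mounted at the origin on a cart in front of the work surface, level with it; the furniture and walls round the work are solid. World frame = base frame: x ahead of the robot, y to its left, z up, the work surface at z = 0. Lengths are in mm, angles in degrees, forces in N, time in s.
With the tool pointing down it reaches from about 350 to 850 mm from the base axis. Payload 8.1 kg.
Tool frame: the origin (TCP) lies between the finger pads; the fingertips stand 14 mm ahead of it and the grasp point (between the pads) lies 5 mm behind it; z points along the fingers, x is the direction in which the jaws open and shut, and the axes are right-handed (so a half turn about z gives the same grasp; the last joint's range is limited). The gripper opens to 85 mm and grips with 20 to 120 N. Pads are 22 mm wide; open, the fingers measure 114 mm over their backs; the gripper's body (76 mm by 85 mm) begins 54 mm behind the grasp point. The pads swing forward as they close: fully open they stand 13 mm farther back than shut.
Start: joints at [72.17, 7.471, 85.268, -0, 87.261, -4.893], TCP at [134.309, 584.779, 245.292] pointing down, gripper open.
Joint ranges: [-169.43, 169.43], [-51.17, 129.36], [1.28, 143.12], [-76.62, 256.62], [0, 156.53], [-152.29, 152.29]. Speed limits (degrees/s): [136.94, 136.94, 159.86, 180, 180, 180].

## Interface

Orientations are given as [roll, pitch, yaw] about the fixed x, y, z axes, in that order (R = Rz(yaw) Ry(pitch) Rx(roll)).
In Python, from bench import r, vision, job gives the robot as it stands.
- The arm moves only by the tool send_rows, never from a script. Its arguments are lists of equal length, an entry for each row: "dp": the shift along the world's x, y, z in mm, a list of three; "rot": the turn, a rotation vector about the world's x, y, z in rad, a list of three. In form: {"dp": [[tx, ty, tz], ...], "rot": [[wx, wy, wz], ...]}. A call has 1 to 5 rows; each row is the pose to reach, as a shift and turn from the pose commanded when the call began; what a row does not reach only later rows make up. A row lasts 1/8 s, in which the tool goes at most 62.5 mm and 10.7 degrees, less where a joint would pass 70% of its speed; a pose out of reach is approached as far as the arm can. A call with a gripper value outside its range is refused whole. "jaw" is the finger opening in mm, from 0 to 85.4, set as the call begins (left out, the last holds). The fingers move at their own pace and stop on an object; "force" is the grip in N (left out, the last holds). Time passes only in rows, so rows that repeat a pose let the fingers close. It gives the time, the measured TCP pose, the force and the opening at its end, in the units of the state.
- r.sense(): the state, without advancing time (a new reading comes with each control period).
- vision.snapshot(name): name is "scene" or "top" or "wrist"; returns a dict with "pixels" (400x640x3 uint8, red, green, blue), "depth" (400x640 float32, mm along the optical axis (not along the pixel's ray), 0 where there is no reading), "intrinsics" (3x3 intrinsics, pixels), "world_from_camera" (4x4, takes a point from camera to world coordinates); the wrist camera has in their place "T_tool_cam" (4x4, takes a point from camera to tool coordinates, whose origin is the TCP and whose axes are the tool frame's). Camera axes: x right, y down, z forward; pixel columns grow to the right and rows downward; lengths in mm; the calibration is good to about 2 mm. The wrist camera is an equidistant fisheye: a pixel r from the principal point sees the ray r / f radians off the axis. A picture is of the moment at which its call begins: read the wrist's pose just before it.
- job.hand_in(): hands the job in, once; it reports no verdict.
The state is a dict: "time": time; "joint_pos": joint angles; "qd": joint speeds; "joint_efforts": joint torques, N m; "tool_pos": TCP position; "tcp_rot": TCP orientation; "ft_force": force on the tool from outside, world axes, zero at the start; "wrist_torque": the same for the moment, N m; "finger_gap": finger opening in mm.
Only numpy, scipy, OpenCV 4.12 (cv2) and the standard library are available. Lean on these libraries where they do the work, as an engineer would, in place of code of your own. Each camera call takes 0.05 s, during which the arm holds its last target.

## Task

Check the spring plate of the gel-casting clamp: take the blue-handled feeler gauge out of the white stand and slide its blade down between the clamp's two upright plates, near the middle of their length, against the drag of the sprung green plate, until the tip stands on the clamp's base. Let go and leave it standing there upright; leave the orange-handled gauge where it is.

Things in the scene. Friction and masses are not known exactly. Their poses are not given: they have to be found in the camera images.
- blue_gauge_handle (a point): Centre of the right gauge's blue handle, a block 24 (x) x 34 (y) x 50 (z) mm. Steel blade below it 8 mm thick (x), 30 wide (y), 84 long, tip 109 mm straight below this point. About 80 g. It hangs upright, blade down through a 13 x 36 mm slot of the fixed white stand, handle resting on the stand's top 90 mm above the worktop; lift 90 mm to clear the stand, 140 to clear the other handle.
- orange_gauge_handle (a point): Centre of the orange handle of the other gauge: same handle, but a blade only 4 mm thick, which would slip into the clamp without drag; not to be used. It hangs in the stand's other slot, 84 mm beside the blue one. The stand is 60 x 170 x 90 mm.
- clamp_mouth (a point): Middle of the fixed clamp's open mouth, level with its lips' tops, 82 mm above the worktop: aim the blade here. x: across the gap, from green sprung plate to fixed aluminium plate (its face at x = +12 mm); y: along the 100 mm plates; z: up. The mouth is 31 mm wide; base 72 mm below. Blade thickness goes along x, either way round; gauge home: handle centre 37 mm above here.
- pressure_plate (a joint): How far the green sprung plate is pushed back, in m: 0 at rest (gap to the fixed plate 5 mm), 0.026 at most. Its 30-degree flared lip lets a blade put down at the mouth's middle push it back about 0.011 against 3 to 5 N; once released it presses the blue blade to the fixed plate and reads about 0.003. Its guide rods cross the gap 40 mm either side of the middle.
Mind the look-alikes: they are no part of the job. Leave any red look-alike of the part that bears clamp_mouth alone.

How it is judged (in metres and radians):
On the way:
1. the blue gauge's blade has entered between the straight plates and is pushing the sprung plate back, so that it drags (z of blue_gauge_handle in the frame of clamp_mouth between 0.03 and 0.066 m and horizontal distance between blue_gauge_handle and clamp_mouth below 0.025 m and value of joint pressure_plate above 0.0015 m), for 0.05 s.
At the end, for the whole second after the job is handed in: The blue gauge stands between the plates, tip within 7 mm of the base, within 18 mm of the middle along the plates, upright and square to them within 10 degrees, the sprung plate pushed back at least 1.5 mm by the blade; the orange gauge within 20 mm of where it hung (z of blue_gauge_handle in the frame of clamp_mouth between 0.03 and 0.044 m and y of blue_gauge_handle in the frame of clamp_mouth between -0.018 and 0.018 m and x of blue_gauge_handle in the frame of clamp_mouth between -0.012 and 0.016 m and angle between the x axis of blue_gauge_handle and the x axis of clamp_mouth, either way round below 0.175 rad and angle between blue_gauge_handle's own z axis and vertical below 0.175 rad and value of joint pressure_plate above 0.0015 m and distance of orange_gauge_handle from where it was at the start of the episode below 0.02 m); the robot touches nothing.
It fails at once if the orange gauge is taken out of the stand or knocked about (moved more than 30 mm) (distance of orange_gauge_handle from where it was at the start of the episode above 0.03 m).
It also fails if it takes over 38 s, if anything falls off the work surface, if the arm or the gripper's body presses on something with over 40 N, if the wrist force passes 120 N, or if a joint passes its speed limit or range.

## Working session

There is one attempt and no reset: what is moved stays moved. The work goes in short steps, Python scripts to look and compute and a tool call to move; the robot and the scene stay as the last step left them, time stands still between calls to the robot, and variables do not carry over. Pictures are saved under pics/ and viewed, and the job is handed in when it is done.

Besides the shell and the picture viewer there is one more tool, called after "Request:" by a JSON object that holds its "method" and its "body". send_rows: Moves the arm, as the interface text tells. Its arguments: {"type":"object","properties":{"dp":{"type":"array"},"rot":{"type":"array"},"jaw":{"type":"number"},"force":{"type":"number"}},"required":["dp","rot"]}

```bash
mkdir -p pics
python3 - <<'E'
from bench import r,vision,job
import cv2,numpy as np
print(r.sense())
for n in ("scene","top"):
    s=vision.snapshot(n); np.savez(n+"0.npz",**s); cv2.imwrite(f"pics/{n}0.png",s["pixels"][:,:,::-1]); print(n,s["intrinsics"],s["world_from_camera"])
E
```

```text
{'time': 0.0, 'joint_pos': array([ 7.21684998e+01,  7.51537220e+00,  8.53308398e+01,  7.97144118e-04,
        8.72601565e+01, -4.89179948e+00]), 'qd': array([-0.07743849, -0.04261995,  0.0046645 , -0.04586902, -0.09027169,
       -0.09963603]), 'joint_efforts': array([ 1.00180965e-03, -5.69386375e+01, -5.00559747e+01, -3.41480290e-04,
        1.45192680e-02,  4.53085931e-05]), 'tool_pos': array([134.15409374, 584.26984421, 244.22668665]), 'tcp_rot': array([-1.79990136e+02,  1.05913130e-01,  7.70602696e+01]), 'ft_force': array([0.57768465, 0.5163589 , 0.31477042]), 'wrist_torque': array([ 0.04289366, -0.02211153, -0.02306319]), 'finger_gap': 85.41962539372524}
scene [[451.88908865   0.         316.13554983]
 [  0.         451.88908865 201.32854454]
 [  0.           0.           1.        ]] [[-4.89697639e-01 -3.74569253e-01  7.87333536e-01 -7.53299602e+02]
 [-8.71783515e-01  2.24616047e-01 -4.35363221e-01  6.06849551e+02]
 [-1.37740697e-02 -8.99580739e-01 -4.36537248e-01  8.05216754e+02]
 [ 0.00000000e+00  0.00000000e+00  0.00000000e+00  1.00000000e+00]]
top [[486.4611393    0.         317.54193175]
 [  0.         486.4611393  207.6069014 ]
 [  0.           0.           1.        ]] [[ 2.61142518e-04 -9.81883116e-01  1.89487408e-01  2.43429156e+02]
 [-9.99979014e-01  9.70192633e-04  6.40545363e-03 -1.01617868e+02]
 [-6.47324606e-03 -1.89485104e-01 -9.81862257e-01  1.70114480e+03]
 [ 0.00000000e+00  0.00000000e+00  0.00000000e+00  1.00000000e+00]]
```

View pics/scene0.png

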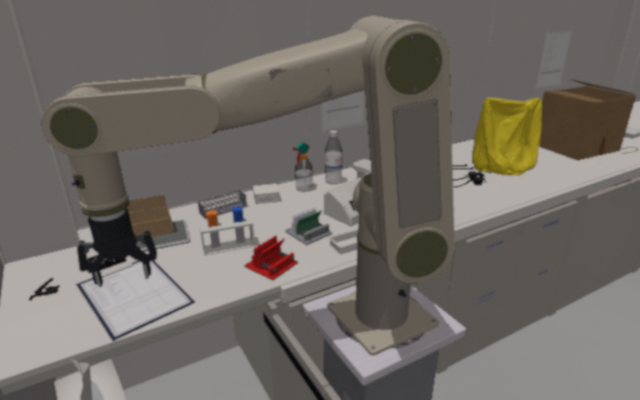

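View pics/top0.png

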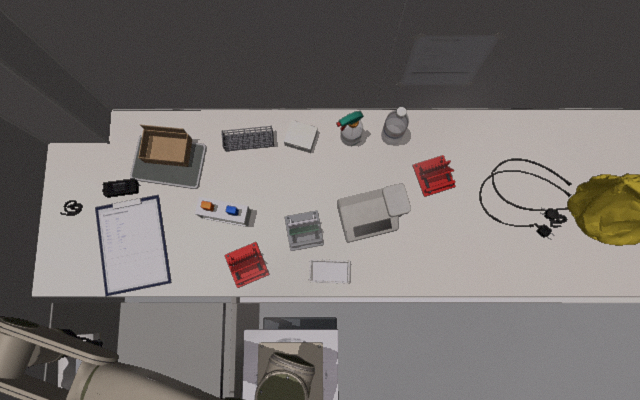

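The top view shows the stand with the orange handle at (207,206) and the blue at (232,210). The green and grey clamp is at (304,230), and the red look-alikes are at (246,265) and (434,176). I'll zoom in next.

```bash
cat > h.py <<'E'
import numpy as np,cv2
def load(n): return dict(np.load(n))
def pts(s):
    K=s["intrinsics"];d=s["depth"].astype(float);v,u=np.mgrid[:d.shape[0],:d.shape[1]]
    c=np.stack([(u-K[0,2])/K[0,0]*d,(v-K[1,2])/K[1,1]*d,d],-1)
    T=s["world_from_camera"];P=c@T[:3,:3].T+T[:3,3];P[d<=0]=np.nan;return P
E
python3 - <<'E'
from h import *
s=load("top0.npz");P=pts(s);im=s["pixels"]
a=cv2.resize(im[185:260,190:340],(795,398),interpolation=cv2.INTER_CUBIC)
s2=load("scene0.npz");b=cv2.resize(s2["pixels"][190:260,190:340],(795,371),interpolation=cv2.INTER_CUBIC)
cv2.imwrite("pics/ta.png",a[:,:,::-1]);cv2.imwrite("pics/sb.png",b[:,:,::-1])
for nm,S in (("top",s),("scene",s2)):
    h=cv2.cvtColor(S["pixels"],cv2.COLOR_RGB2HSV);Q=pts(S)
    for c,lo,hi in (("blue",(108,150,60),(130,255,255)),("orange",(6,150,120),(20,255,255)),("green",(50,60,20),(90,255,255))):
        m=cv2.inRange(h,lo,hi)
        n,l,st,ce=cv2.connectedComponentsWithStats(m)
        for i in range(1,n):
            if st[i,4]>12:
                q=Q[l==i]; print(nm,c,st[i],ce[i].round(1),np.nanmedian(q,0).round(1),np.nanpercentile(q,[5],axis=0).round(),np.nanpercentile(q,[95],axis=0).round())
E
```

```text
top blue [226 206  11   8  65] [230.8 209.8] [537.5 192.2 139.6] [[529. 179. 131.]] [[548. 206. 146.]]
top orange [201 201  10   8  57] [205.8 204.8] [554.4 274.3 139.6] [[544. 261. 134.]] [[564. 288. 145.]]
top green [339 111  24  15 196] [350.7 118.2] [ 827.5 -200.1  207.9] [[ 810. -231.  183.]] [[ 846. -168.  217.]]
scene blue [233 207   9  14 101] [237.4 213.3] [528.1 194.1 126.3] [[523. 183. 102.]] [[541. 205. 141.]]
scene orange [206 210  11  10  59] [210.8 213.5] [546.9 274.4 137.7] [[540. 229.  29.]] [[782. 289. 141.]]
scene green [296 142  13  12 100] [302.  146.8] [ 820.4 -202.2  198. ] [[ 803. -230.  172.]] [[ 839. -174.  213.]]
scene green [297 213  22  20 254] [307.3 222.2] [481.6 -39.7  45.2] [[466. -77.  22.]] [[493.   1.  80.]]
```

View pics/ta.png

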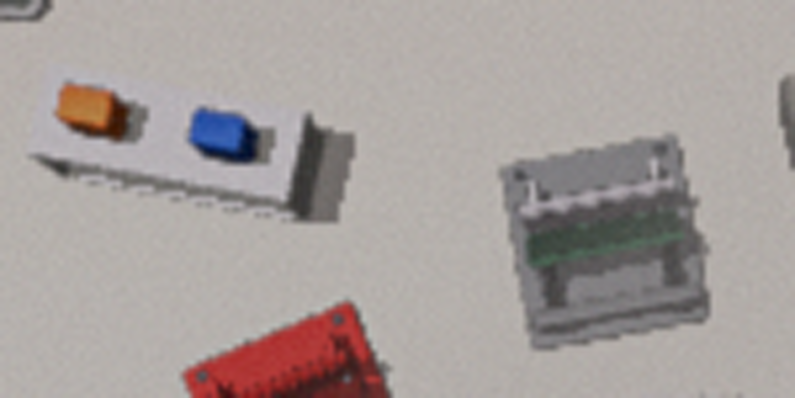

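View pics/sb.png

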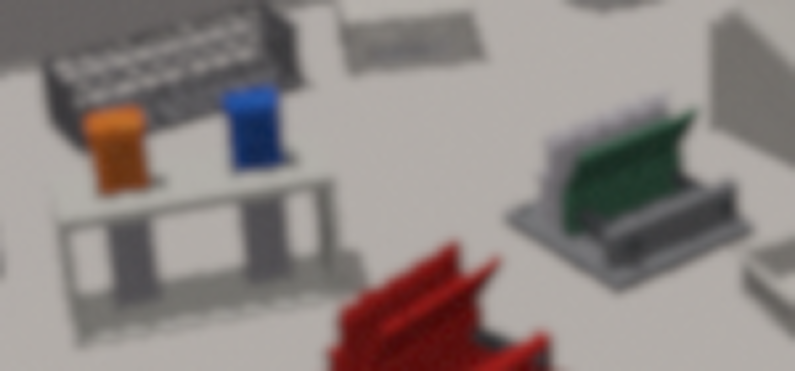

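Request:
{"method": "send_rows", "body": {"dp": [[30,-45,20],[75,-95,40],[120,-145,60],[160,-195,80],[200,-245,90]], "rot": [[0,0,-0.15],[0,0,-0.32],[0,0,-0.49],[0,0,-0.66],[0,0,-0.83]]}}

```text
time: 0.72
tool_pos: [321.7, 355.2, 331.9]
tcp_rot: [-180.0, -0.1, 29.2]
ft_force: [0.6, 1.2, -0.8]
finger_gap: 85.5
```

Request:
{"method": "send_rows", "body": {"dp": [[40,-50,0],[85,-105,0],[130,-160,0],[166,-200,0],[166,-210,0]], "rot": [[0,0,-0.17],[0,0,-0.34],[0,0,-0.51],[0,0,-0.68],[0,0,-0.72]]}}

```text
time: 1.35
tool_pos: [488.1, 143.7, 330.2]
tcp_rot: [179.9, 0.1, -12.1]
ft_force: [0.2, 0.5, -0.4]
finger_gap: 85.5
```

Request:
{"method": "send_rows", "body": {"dp": [[0,0,0],[0,0,0]], "rot": [[0,0,0],[0,0,0]]}}

```text
time: 1.6
tool_pos: [486.1, 147.7, 331.1]
tcp_rot: [-180.0, 0.0, -11.6]
ft_force: [0.2, 0.8, -0.0]
finger_gap: 85.2
```

```bash
cat >> h.py <<'E'
from scipy.spatial.transform import Rotation as R
def T_tool(st):
    T=np.eye(4);T[:3,:3]=R.from_euler('xyz',st["tcp_rot"],degrees=True).as_matrix();T[:3,3]=st["tool_pos"];return T
def wpts(s,Tt,uv=None,z=None):
    K=s["intrinsics"];d=s["depth"].astype(float)
    if uv is None:
        v,u=np.mgrid[:d.shape[0],:d.shape[1]];uv=np.stack([u,v],-1)
    uv=np.asarray(uv,float)
    x=(uv[...,0]-K[0,2])/K[0,0];y=(uv[...,1]-K[1,2])/K[1,1]
    t=np.hypot(x,y)+1e-9
    T=Tt@s["T_tool_cam"]
    if z is not None:
        ray=np.stack([np.sin(t)*x/t,np.sin(t)*y/t,np.cos(t)],-1)@T[:3,:3].T
        return T[:3,3]+ray*((z-T[2,3])/ray[...,2])[...,None]
    k=np.tan(t)*d/t
    P=np.stack([x*k,y*k,d],-1)@T[:3,:3].T+T[:3,3];P[d<=0]=np.nan;return P
def snap(n,tag):
    from bench import r,vision
    st=r.sense();s=vision.snapshot(n);s["Tt"]=T_tool(st)
    np.savez(tag+".npz",**s);cv2.imwrite(f"pics/{tag}.png",s["pixels"][:,:,::-1]);return st,s
E
python3 - <<'E'
from h import *
st,s=snap("wrist","w1");print(st["time"],st["tool_pos"],st["tcp_rot"],s["intrinsics"],s["T_tool_cam"])
E
```

```text
1.6 [486.0904689  147.66982258 331.07859289] [-1.79975707e+02  2.81660764e-02 -1.16196843e+01] [[309.70691629   0.         315.06375478]
 [  0.         309.70691629 205.27263183]
 [  0.           0.           1.        ]] [[ 9.99999424e-01  4.36953627e-05 -1.07230546e-03  4.70429713e-01]
 [ 2.64171963e-04  9.58404660e-01  2.85412750e-01 -7.23821975e+01]
 [ 1.04017376e-03 -2.85412869e-01  9.58404096e-01 -1.28046606e+02]
 [ 0.00000000e+00  0.00000000e+00  0.00000000e+00  1.00000000e+00]]
```

View pics/w1.png

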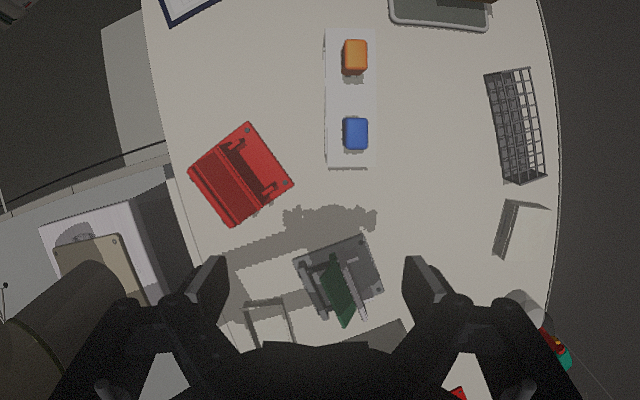

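The blue handle is at (355,133), the orange at (355,56), and the clamp is at about (340,282), partly behind the gripper but with its plates visible. Next I'll measure them.

Run:
```python
from h import *
s=load("w1.npz");P=wpts(s,s["Tt"]);im=s["pixels"]
h=cv2.cvtColor(im,cv2.COLOR_RGB2HSV)
for c,lo,hi in (("blue",(105,120,60),(130,255,255)),("orange",(6,150,120),(22,255,255))):
    m=cv2.inRange(h,lo,hi);n,l,st,ce=cv2.connectedComponentsWithStats(m)
    for i in range(1,n):
        if st[i,4]<150: continue
        q=P[l==i];top=q[q[:,2]>133]
        print(c,ce[i],st[i],np.nanmedian(top,0),len(top))
        if len(top)>50:
            rc=cv2.minAreaRect(top[:,:2].astype(np.float32));print(rc)
# stand top
W=(P[...,2]>84)&(P[...,2]<96)&(np.abs(P[...,0]-545)<80)&(np.abs(P[...,1]-233)<120)
rc=cv2.minAreaRect(P[W][:,:2].astype(np.float32));print("stand",W.sum(),rc,np.median(P[W],0))
# clamp
C=(np.abs(P[...,0]-495)<90)&(np.abs(P[...,1]+40)<90)
g=C&(cv2.inRange(h,(45,50,10),(95,255,255))>0)
print("green",g.sum(),np.nanpercentile(P[g],[2,50,98],axis=0))
a=cv2.resize(im[225:340,270:400],(780,690)[:2],interpolation=cv2.INTER_CUBIC)
cv2.imwrite("pics/w1c.png",cv2.resize(im[225:335,270:400],(709,600),interpolation=cv2.INTER_CUBIC)[:,:,::-1])
# height picture for clamp, top-view raster
zz=P[...,2];
out=np.zeros((400,400,3),np.uint8)
sel=C&np.isfinite(zz)
for p,c in zip(P[sel],im[sel]):
    u=int((40-p[1])*2+120+40);v=int((590-p[0])*2)
    if 0<=u<400 and 0<=v<400: cv2.circle(out,(u,v),1,(0,int(np.clip(p[2]*2.5,0,255)),int(c.mean())),-1)
cv2.imwrite("pics/hm.png",out)
```

```text
blue [356.5456 132.9248] [346 118  22  31 625] [538.99546326 193.03866183 139.23508781] 621
((539.3340454101562, 192.74671936035156), (31.687427520751953, 21.99599838256836), 78.52006530761719)
orange [356.97142857  53.45714286] [345  39  22  31 385] [557.80210206 275.44263207 138.8479414 ] 382
((554.6065063476562, 274.9407043457031), (32.39772033691406, 21.834959030151367), 78.13692474365234)
stand 5219 ((547.1319580078125, 233.7005615234375), (171.0113067626953, 61.15397644042969), 79.51632690429688) [542.62430566 231.85923824  89.39953571]
green 568 [[465.71593303 -89.8895873   40.71671725]
 [484.39875703 -54.35845401  67.51099212]
 [502.21964776   5.01236029  81.91233471]]
```

View pics/w1c.png

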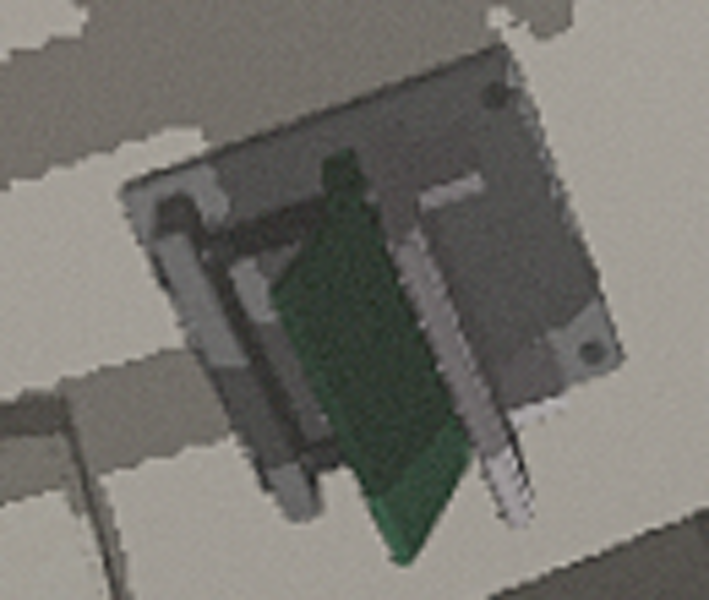

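Run:
```python
from h import *
def ana(P,im,nm):
    h=cv2.cvtColor(im,cv2.COLOR_RGB2HSV)
    C=(np.abs(P[...,0]-490)<75)&(np.abs(P[...,1]+38)<75)
    g=cv2.inRange(h,(45,50,10),(95,255,255))>0
    for n,m in (("green hi",C&g&(P[...,2]>76)),("alu hi",C&~g&(P[...,2]>70)),("base",C&(P[...,2]>4)&(P[...,2]<95))):
        q=P[m]
        if len(q)<8: print(nm,n,len(q));continue
        rc=cv2.minAreaRect(q[:,:2].astype(np.float32));print(nm,n,len(q),"ctr",np.round(rc[0],1),"size",np.round(rc[1],1),round(rc[2],1),"z",np.percentile(q[:,2],[5,50,95]).round(1))
        if n!="base":
            l=cv2.fitLine(q[:,:2].astype(np.float32),cv2.DIST_HUBER,0,.01,.01).ravel();a=np.degrees(np.arctan2(l[1],l[0]));print("  line",l.round(3),a,"ends y",np.sort(q[:,1])[[2,-3]])
s=load("w1.npz");ana(wpts(s,s["Tt"]),s["pixels"],"wrist")
for n in("top0.npz","scene0.npz"):
    s=load(n);ana(pts(s),s["pixels"],n)
```

```text
wrist green hi 178 ctr [474.5 -45.7] size [ 8.1 99.5] 10.4 z [76.8 80.3 82. ]
  line [ 1.92000e-01 -9.81000e-01  4.74676e+02 -4.94380e+01] -78.92252 ends y [-92.43683866   2.44750241]
wrist alu hi 649 ctr [490.9 -42.3] size [ 43.8 101.2] 10.3 z [71.7 78.8 81.8]
  line [ 2.19000e-01 -9.76000e-01  5.04262e+02 -3.73460e+01] -77.35529 ends y [-94.26408369  10.36991604]
wrist base 5199 ctr [487.8 -42.2] size [126.5 120.5] 10.2 z [ 8.2 31.2 80.4]
top0.npz green hi 9 ctr [473.7 -42.4] size [ 4.8 82. ] 9.1 z [77.2 81.2 89.4]
  line [ 1.88000e-01 -9.82000e-01  4.70652e+02 -2.33370e+01] -79.1501 ends y [-15.25425677  -5.29046551]
top0.npz alu hi 177 ctr [492.5 -41.2] size [42.5 98.9] 10.2 z [71.3 78.4 85.2]
  line [ 1.00000e-01  9.95000e-01  4.95176e+02 -3.44730e+01] 84.236694 ends y [-89.26250412   8.38423276]
top0.npz base 1264 ctr [490.5 -37.3] size [148.7 145.3] 0.2 z [ 5.2 15.1 80.8]
scene0.npz green hi 33 ctr [467.6 -38.9] size [12.5 79.8] 11.3 z [76.2 80.  83.3]
  line [ 1.50000e-01 -9.89000e-01  4.67825e+02 -3.85670e+01] -81.40115 ends y [-67.57142412  -3.35941247]
scene0.npz alu hi 110 ctr [488.7 -44.8] size [ 46.  102.9] 10.5 z [71.4 77.5 82.7]
  line [ 1.63000e-01 -9.87000e-01  5.01466e+02 -3.97730e+01] -80.62449 ends y [-93.59734598   7.59837752]
scene0.npz base 1003 ctr [485.5 -38.2] size [145.3 140.9] 88.7 z [ 7.5 33.  79.8]
```

Request:
{"method": "send_rows", "body": {"dp": [[20,15,-20],[53.2,45,-40],[53.2,45,-80],[53.2,45,-110],[53.2,45,-130]], "rot": [[0,0,0.014],[0,0,0.014],[0,0,0.014],[0,0,0.014],[0,0,0.014]]}}

```text
time: 2.28
tool_pos: [538.6, 193.0, 199.4]
tcp_rot: [180.0, 0.1, -10.8]
ft_force: [-0.1, 0.2, -1.0]
finger_gap: 85.5
```

Request:
{"method": "send_rows", "body": {"dp": [[0.5,0,-30],[0.5,0,-60],[0.5,0,-82],[0.5,0,-82]], "rot": [[0,0,0],[0,0,0],[0,0,0],[0,0,0]]}}

```text
time: 2.78
tool_pos: [538.9, 192.0, 117.7]
tcp_rot: [179.9, 0.2, -10.9]
ft_force: [-0.8, 0.5, 0.5]
finger_gap: 85.3
```

Request:
{"method": "send_rows", "body": {"dp": [[0,0.5,-3],[0,0.5,-3],[0,0.5,-3],[0,0.5,-3],[0,0.5,-3]], "rot": [[0,0,0],[0,0,0],[0,0,0],[0,0,0],[0,0,0]], "jaw": 15, "force": 60}}

```text
time: 3.4
tool_pos: [541.0, 192.3, 117.1]
tcp_rot: [-180.0, -0.1, -10.9]
ft_force: [-1.0, 0.8, 6.2]
finger_gap: 23.2
```

Request:
{"method": "send_rows", "body": {"dp": [[0,0,0],[0,0,0],[0,0,0]], "rot": [[0,0,0],[0,0,0],[0,0,0]]}}

```text
time: 3.78
tool_pos: [541.0, 192.3, 117.1]
tcp_rot: [-180.0, -0.1, -10.9]
ft_force: [-1.2, 1.0, 5.7]
finger_gap: 23.2
```

Request:
{"method": "send_rows", "body": {"dp": [[0,0,15],[0,0,40],[0,0,75],[0,0,120],[0,0,150]], "rot": [[0,0,0],[0,0,0],[0,0,0],[0,0,0],[0,0,0]]}}

```text
time: 4.4
tool_pos: [540.8, 192.2, 269.4]
tcp_rot: [-179.9, -0.1, -10.9]
ft_force: [0.2, 0.2, -0.5]
finger_gap: 23.4
```

Run:
```python
from h import *
st,s=snap("wrist","w2");print(st["time"],st["tool_pos"],st["tcp_rot"],st["ft_force"],st["finger_gap"])
snap("scene","s2")
```

```text
4.4 [540.83347945 192.2348238  269.35139006] [-1.79939006e+02 -1.31582019e-01 -1.09434328e+01] [ 0.20675091  0.16467149 -0.50848751] 23.392442953754873
```

View pics/w2.png

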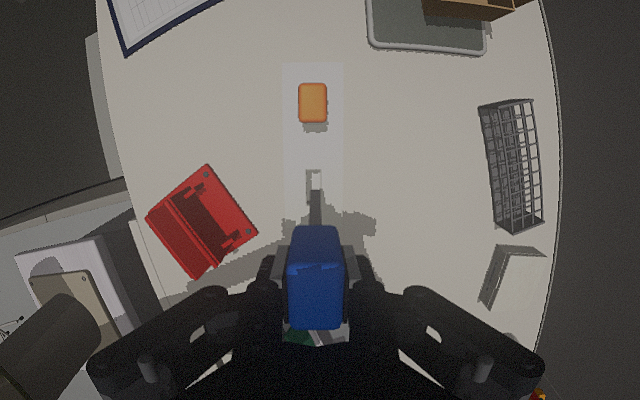

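View pics/s2.png

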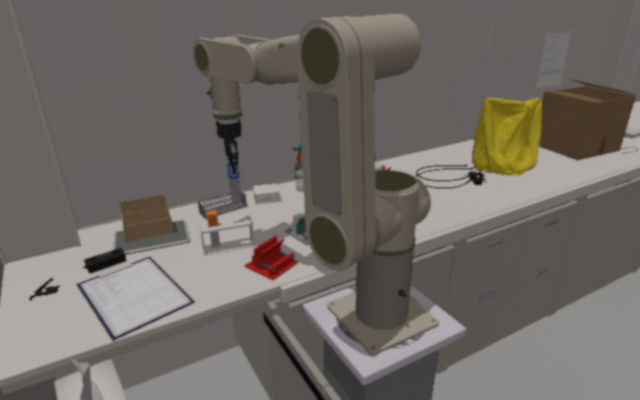

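Run:
```python
from h import *
s=load("top0.npz");P=pts(s)
m=(P[...,0]>350)&(P[...,0]<650)&(P[...,1]<-90)&(P[...,1]>-260)
print(np.nanmax(P[m][:,2]),np.nanpercentile(P[m][:,2],[50,90,99]))
```

```text
121.9623525107429 [  3.69918813 101.79242049 115.13668964]
```

Request:
{"method": "send_rows", "body": {"dp": [[-5,-40,20],[-14,-95,30],[-22,-150,30],[-30,-205,30],[-38,-260,30]], "rot": [[0,0,0.05],[0,0,0.13],[0,0,0.21],[0,0,0.29],[0,0,0.37]]}}

```text
time: 5.12
tool_pos: [501.4, -69.4, 295.2]
tcp_rot: [-180.0, 0.1, 10.4]
ft_force: [1.1, -0.9, -1.1]
finger_gap: 23.6
```

Request:
{"method": "send_rows", "body": {"dp": [[-6,-40,0],[-13,-75,0],[-13,-85,0],[-13,-85,0],[-13,-85,0]], "rot": [[0,0,0],[0,0,0],[0,0,0],[0,0,0],[0,0,0]]}}

```text
time: 5.75
tool_pos: [489.6, -151.8, 295.8]
tcp_rot: [-180.0, 0.0, 10.3]
ft_force: [-0.3, 0.0, -0.7]
finger_gap: 23.4
```

Run:
```python
from h import *
st,s=snap("wrist","w3");print(st["time"],st["tool_pos"],st["tcp_rot"],st["ft_force"],st["finger_gap"])
```

```text
5.75 [ 489.56953211 -151.778677    295.84457692] [-1.79959651e+02  1.44287064e-02  1.03110590e+01] [-0.3347805   0.04441566 -0.66132918] 23.435315273445767
```

View pics/w3.png

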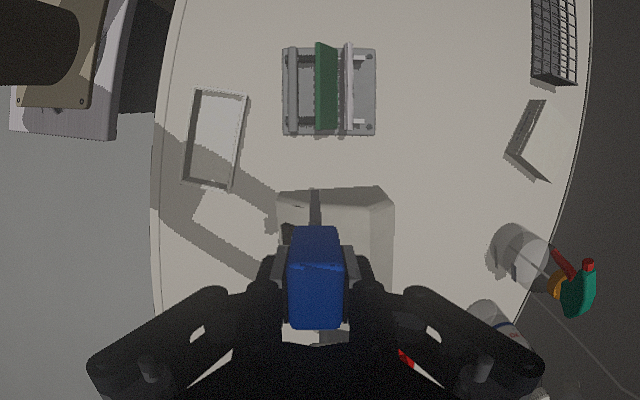

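The clamp is in full view at (328,90) and square to the image. The green lip is around (325,85), the aluminium plate around (348,85), and the held blade is at (315,205).

Run:
```python
from h import *
s=load("w3.npz");P=wpts(s,s["Tt"]);im=s["pixels"]
C=(np.abs(P[...,0]-490)<90)&(np.abs(P[...,1]+40)<90)&(P[...,2]>4)
h=cv2.cvtColor(im,cv2.COLOR_RGB2HSV);g=cv2.inRange(h,(45,50,10),(95,255,255))>0
q=P[C];rc=cv2.minAreaRect(q[:,:2].astype(np.float32));print("base",rc)
hi=C&(P[...,2]>74);rc=cv2.minAreaRect(P[hi][:,:2].astype(np.float32));print("lips",hi.sum(),rc)
for lo in (60,70,76):
  for n,m in (("g",C&g&(P[...,2]>lo)),("alu",C&~g&(P[...,2]>lo))):
    q=P[m];print(lo,n,len(q),cv2.minAreaRect(q[:,:2].astype(np.float32)))
for yaw in (10.3,):
    a=np.radians(yaw);ex=np.array([np.cos(a),np.sin(a)]);ey=np.array([-ex[1],ex[0]]);o=np.array([490,-42])
    cx=(P[...,:2]-o)@ex;cy=(P[...,:2]-o)@ey
    for lo,hi_ in((-45,-25),(-20,-5),(-5,10),(10,25),(25,45)):
        m=C&(cy>lo)&(cy<hi_)
        mg=m&g; ma=m&~g&(P[...,2]>74)
        print((lo,hi_),"green x by z:",[(z,np.round(np.percentile(cx[mg&(abs(P[...,2]-z)<3)],[5,50,95]),1) if (mg&(abs(P[...,2]-z)<3)).sum()>3 else None) for z in (80,70,60,50)],"alu",np.percentile(cx[ma],[2,50,98]).round(1) if ma.sum()>3 else None)
print("rows sample")
for v in (60,85,110,125):
    for u in range(312,362,2): print(u,np.r_[cx[v,u],cy[v,u],P[v,u,2]].round(0),end=' ')
    print()
# blade
b=(P[...,2]>100)&(P[...,2]<270)
b[:, :270]=0;b[:,370:]=0;b[225:]=0
b[:190]=0
q=P[b];print("blade/any",len(q),np.nanpercentile(q,[5,50,95],axis=0))
cv2.imwrite("pics/w3b.png",cv2.resize(im[180:240,280:350],(700,600),interpolation=cv2.INTER_CUBIC)[:,:,::-1])
```

```text
base ((491.6988830566406, -61.323875427246094), (125.54762268066406, 155.79354858398438), 9.993422508239746)
lips 2698 ((499.78887939453125, -66.76776123046875), (56.20857238769531, 154.2943572998047), 20.21854019165039)
60 g 1156 ((491.9892578125, -72.39396667480469), (48.730682373046875, 157.55677795410156), 29.198665618896484)
60 alu 2270 ((500.0289306640625, -66.63363647460938), (56.52983856201172, 154.07737731933594), 19.89649200439453)
70 g 898 ((490.5630798339844, -73.8855209350586), (47.904937744140625, 157.87144470214844), 30.93844223022461)
70 alu 2063 ((500.0289306640625, -66.63363647460938), (56.52983856201172, 154.07737731933594), 19.89649200439453)
76 g 726 ((489.4363708496094, -75.2039794921875), (47.17683410644531, 158.02333068847656), 32.400474548339844)
76 alu 1806 ((499.3505859375, -67.0218276977539), (55.61225891113281, 154.6811981201172), 20.8116512298584)
(-45, -25) green x by z: [(80, array([-19.1, -16.9, -13.6])), (70, array([-10.2,  -9. ,  -7.7])), (60, array([-4.1, -2.8, -1.6])), (50, array([0.3, 2.4, 3.8]))] alu [-13.6  15.9  22.1]
(-20, -5) green x by z: [
[... 2166 characters left out ...]
] 360 [ 39. -27.  10.] 
312 [-24. -48.  10.] 314 [-22. -48.   9.] 316 [-19. -46.  79.] 318 [-17. -46.  82.] 320 [-15. -46.  80.] 322 [-12. -46.  75.] 324 [-10. -46.  72.] 326 [ -8. -46.  65.] 328 [ -5. -46.  65.] 330 [ -3. -46.  60.] 332 [ -0. -46.  54.] 334 [  3. -47.  49.] 336 [  5. -47.  46.] 338 [ 10. -48.  10.] 340 [ 13. -48.  14.] 342 [ 12. -47.  48.] 344 [ 12. -46.  75.] 346 [ 14. -46.  78.] 348 [ 16. -45.  81.] 350 [ 19. -45.  79.] 352 [ 21. -45.  79.] 354 [ 32. -47.   8.] 356 [ 34. -47.   9.] 358 [ 37. -47.  10.] 360 [ 40. -47.  10.] 
blade/any 1009 [[ 483.88989158 -186.63210412  101.03386037]
 [ 525.75097763 -169.5898949   111.59591334]
 [ 549.79844511 -136.85751722  260.3008025 ]]
```

View pics/w3b.png

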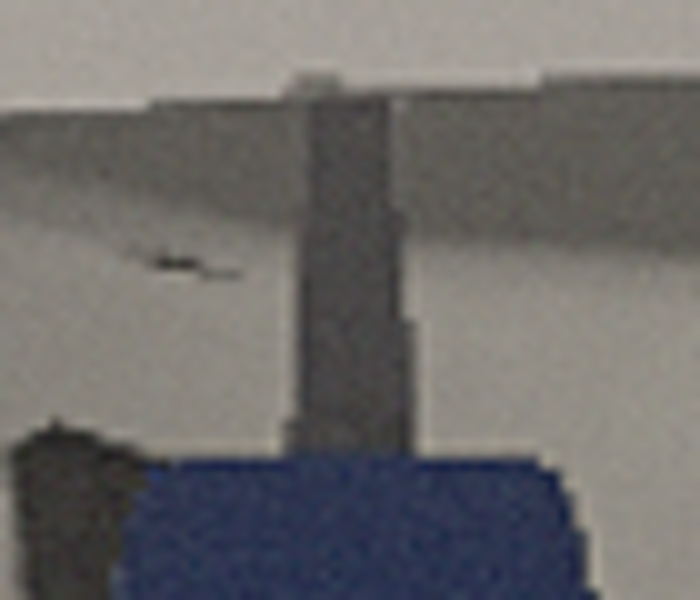

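Request:
{"method": "send_rows", "body": {"dp": [[1,40,0],[2.4,90,0],[3.4,110,-20],[3.4,110,-50],[3.4,110,-80]], "rot": [[0,0,0],[0,0,0],[0,0,0],[0,0,0],[0,0,0]]}}

```text
time: 6.42
tool_pos: [493.0, -41.2, 215.6]
tcp_rot: [180.0, -0.1, 10.4]
ft_force: [0.6, -0.6, -1.2]
finger_gap: 23.3
```

Request:
{"method": "send_rows", "body": {"dp": [[0,0,0],[0,0,0]], "rot": [[0,0,0],[0,0,0]]}}

```text
time: 6.68
tool_pos: [493.4, -42.5, 217.5]
tcp_rot: [180.0, -0.1, 10.3]
ft_force: [-0.4, 0.7, -1.0]
finger_gap: 23.3
```

Run:
```python
from h import *
st,s=snap("scene","s4");print(st["time"],st["tool_pos"],st["tcp_rot"],st["ft_force"],st["finger_gap"])
snap("top","t4");_,w=snap("wrist","w4")
cv2.imwrite("pics/s4c.png",cv2.resize(s["pixels"][120:270,220:380],(640,600),interpolation=cv2.INTER_CUBIC)[:,:,::-1])
```

```text
6.675 [493.37098292 -42.46091482 217.47073365] [ 1.79974642e+02 -7.21404867e-02  1.02988549e+01] [-0.36216815  0.71014688 -0.99564594] 23.2822853330165
```

View pics/s4c.png

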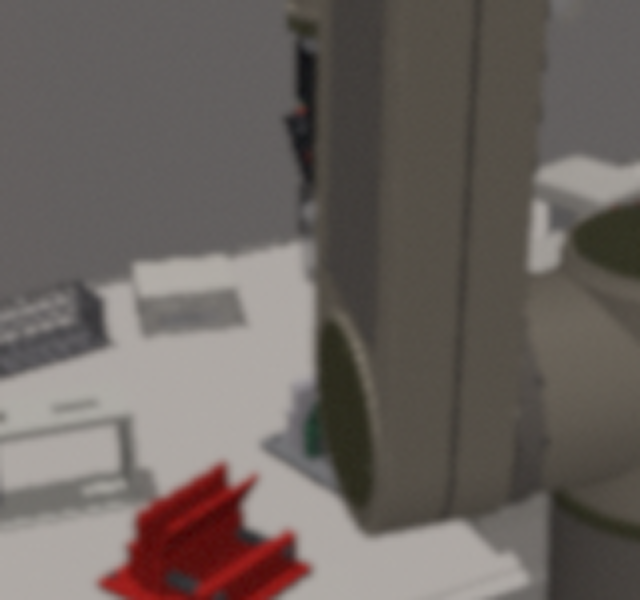

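View pics/w4.png

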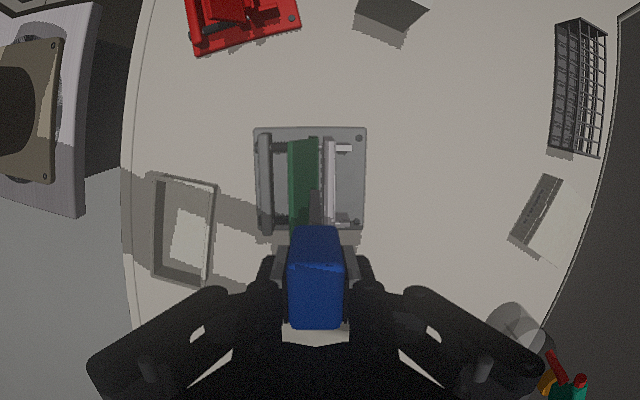

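The blade tip at about (315,195) sits between the green lip (left edge at x≈290) and the aluminium plate (left edge at about 322). I'll check the offset numerically.

Run:
```python
from h import *
s=load("w4.npz");P=wpts(s,s["Tt"]);T=np.linalg.inv(s["Tt"])
L=P@T[:3,:3].T+T[:3,3]
for v in (160,175,190,200,210):
    print(v,[(u,L[v,u,0].round(1),P[v,u,2].round()) for u in range(284,344,3)])
h=cv2.cvtColor(s["pixels"],cv2.COLOR_RGB2HSV);g=(cv2.inRange(h,(45,50,10),(95,255,255))>0)&(P[...,2]>76)&(P[...,0]<520)
g[:,400:]=0
print("lip end tool y", np.nanmin(L[g][:,1]),np.nanpercentile(L[g][:,0],[2,50,98]))
```

```text
160 [(284, np.float64(-34.2), np.float64(8.0)), (287, np.float64(-24.2), np.float64(81.0)), (290, np.float64(-21.6), np.float64(80.0)), (293, np.float64(-18.9), np.float64(81.0)), (296, np.float64(-16.7), np.float64(76.0)), (299, np.float64(-14.2), np.float64(74.0)), (302, np.float64(-11.8), np.float64(67.0)), (305, np.float64(-9.2), np.float64(65.0)), (308, np.float64(-6.6), np.float64(58.0)), (311, np.float64(-3.8), np.float64(54.0)), (314, np.float64(-1.0), np.float64(49.0)), (317, np.float64(1.9), np.float64(42.0)), (320, np.float64(5.4), np.float64(7.0)), (323, np.float64(7.9), np.float64(41.0)), (326, np.float64(9.7), np.float64(76.0)), (329, np.float64(12.0), np.float64(82.0)), (332, np.float64(14.8), np.float64(80.0)), (335, np.float64(17.8), np.float64(73.0)), (338, np.float64(25.1), np.float64(10.0)), (341, np.float64(28.4), np.float64(10.0))]
175 [(284, np.float64(-34.5), np.float64(9.0)), (287, np.float64(-24.6), np.float64(79.0)), (290, np.float64(-21.8), np.float64(81.0)), (293, np.float64(-19.2), np.float64(81.0)), (296, np.float64(-16.9), np.float64(76.0)), (299, np.f
[... 2612 characters left out ...]
.7), np.float64(74.0)), (302, np.float64(-12.2), np.float64(69.0)), (305, np.float64(-9.5), np.float64(65.0)), (308, np.float64(-6.8), np.float64(59.0)), (311, np.float64(-2.4), np.float64(162.0)), (314, np.float64(-0.5), np.float64(161.0)), (317, np.float64(1.4), np.float64(161.0)), (320, np.float64(5.6), np.float64(9.0)), (323, np.float64(8.0), np.float64(49.0)), (326, np.float64(10.0), np.float64(78.0)), (329, np.float64(12.5), np.float64(82.0)), (332, np.float64(15.3), np.float64(80.0)), (335, np.float64(22.8), np.float64(9.0)), (338, np.float64(26.1), np.float64(10.0)), (341, np.float64(29.5), np.float64(10.0))]
lip end tool y -49.919451665272305 [-52.74943388 -14.61962127  19.31569504]
```

Request:
{"method": "send_rows", "body": {"dp": [[-0.5,0.5,-15],[-0.5,0.5,-30],[-0.5,0.5,-40],[-0.5,0.5,-48],[-0.5,0.5,-55]], "rot": [[0,0,0],[0,0,0],[0,0,0],[0,0,0],[0,0,0]]}}

```text
time: 7.45
tool_pos: [493.5, -42.4, 161.6]
tcp_rot: [180.0, -0.2, 10.3]
ft_force: [3.6, 0.5, 3.5]
finger_gap: 23.6
```

Request:
{"method": "send_rows", "body": {"dp": [[0,0,-5],[0,0,-10],[0,0,-15],[0,0,-20],[0,0,-24]], "rot": [[0,0,0],[0,0,0],[0,0,0],[0,0,0],[0,0,0]]}}

```text
time: 8.07
tool_pos: [492.1, -42.3, 136.5]
tcp_rot: [-180.0, 0.0, 10.3]
ft_force: [4.0, 0.5, 0.1]
finger_gap: 23.4
```

Request:
{"method": "send_rows", "body": {"dp": [[0,0,-4],[0,0,-8],[0,0,-11],[0,0,-13]], "rot": [[0,0,0],[0,0,0],[0,0,0],[0,0,0]]}}

```text
time: 8.57
tool_pos: [492.3, -42.3, 123.9]
tcp_rot: [-180.0, 0.0, 10.3]
ft_force: [3.0, 0.7, 0.9]
finger_gap: 23.4
```

Request:
{"method": "send_rows", "body": {"dp": [[0,0,-1],[0,0,-2]], "rot": [[0,0,0],[0,0,0]]}}

```text
time: 8.82
tool_pos: [492.4, -42.3, 122.2]
tcp_rot: [180.0, -0.0, 10.3]
ft_force: [4.4, 0.2, 0.4]
finger_gap: 23.2
```

Request:
{"method": "send_rows", "body": {"dp": [[0,0,-1],[0,0,-2],[0,0,-2]], "rot": [[0,0,0],[0,0,0],[0,0,0]]}}

```text
time: 9.2
tool_pos: [492.6, -42.4, 121.0]
tcp_rot: [180.0, -0.0, 10.3]
ft_force: [1.9, 1.6, 7.2]
finger_gap: 23.0
```

Request:
{"method": "send_rows", "body": {"dp": [[0,0,-1],[0,0,-1.5],[0,0,-1.5]], "rot": [[0,0,0],[0,0,0],[0,0,0]]}}

```text
time: 9.57
tool_pos: [492.9, -42.5, 120.8]
tcp_rot: [180.0, -0.1, 10.3]
ft_force: [-2.4, 1.6, 18.0]
finger_gap: 23.1
```

The tip is on the base: it stopped at z≈121 and the force rose to 18 N. I'll ease off, shift toward the fixed plate and open.

Request:
{"method": "send_rows", "body": {"dp": [[1.5,0.3,2.5],[3,0.5,2.5],[3,0.5,2.5]], "rot": [[0,0,0],[0,0,0],[0,0,0]]}}

```text
time: 9.95
tool_pos: [495.5, -41.8, 121.1]
tcp_rot: [180.0, -0.0, 10.3]
ft_force: [4.4, -0.1, 0.4]
finger_gap: 23.5
```

Request:
{"method": "send_rows", "body": {"dp": [[0,0,0],[0,0,0],[0,0,0],[0,0,0],[0,0,0]], "rot": [[0,0,0],[0,0,0],[0,0,0],[0,0,0],[0,0,0]], "jaw": 60}}

```text
time: 10.58
tool_pos: [495.3, -41.8, 121.1]
tcp_rot: [-180.0, 0.0, 10.3]
ft_force: [-0.1, -0.4, 0.4]
finger_gap: 59.9
```

Request:
{"method": "send_rows", "body": {"dp": [[0,0,10],[0,0,30],[0,0,60],[0,0,110],[0,0,160]], "rot": [[0,0,0],[0,0,0],[0,0,0],[0,0,0],[0,0,0]]}}

```text
time: 11.2
tool_pos: [495.0, -41.8, 283.3]
tcp_rot: [180.0, -0.0, 10.3]
ft_force: [0.9, 0.1, 0.8]
finger_gap: 60.3
```

Request:
{"method": "send_rows", "body": {"dp": [[0,-40,10],[0,-80,10],[0,-100,10],[0,-100,10]], "rot": [[0,0,0],[0,0,0],[0,0,0],[0,0,0]]}}

```text
time: 11.7
tool_pos: [495.1, -142.7, 291.2]
tcp_rot: [-180.0, 0.0, 10.1]
ft_force: [-0.2, 0.5, -0.2]
finger_gap: 60.0
```

Run:
```python
from h import *
st,s=snap("wrist","w5");print(st["time"],st["tool_pos"],st["tcp_rot"],st["ft_force"])
P=wpts(s,s["Tt"]);h=cv2.cvtColor(s["pixels"],cv2.COLOR_RGB2HSV)
a=np.radians(10.3);ex=np.array([np.cos(a),np.sin(a)]);ey=np.array([-ex[1],ex[0]]);o=np.array([490.3,-42])
for c,lo,hi in (("blue",(105,120,50),(130,255,255)),("orange",(6,150,120),(22,255,255))):
    n,l,stt,ce=cv2.connectedComponentsWithStats(cv2.inRange(h,lo,hi))
    for i in range(1,n):
        if stt[i,4]<150: continue
        q=P[l==i];q=q[np.isfinite(q[:,2])];zt=np.percentile(q[:,2],95)
        t=q[q[:,2]>zt-6];rc=cv2.minAreaRect(t[:,:2].astype(np.float32));d=np.array(rc[0])-o
        print(c,ce[i],"ztop",np.median(t[:,2]),zt,rc,"clamp xy",d@ex,d@ey)
```

```text
11.7 [ 495.13381399 -142.69022683  291.23497599] [-1.79982858e+02  1.06557679e-02  1.01348261e+01] [-0.16500551  0.47596421 -0.2126626 ]
blue [336.66775956  86.53551913] ztop 143.10096362404616 144.38669929643208 ((496.50146484375, -42.285484313964844), (22.205535888671875, 32.7667350769043), 10.039901733398438) clamp xy 6.050483245318597 -1.3897193961033965
```

View pics/w5.png

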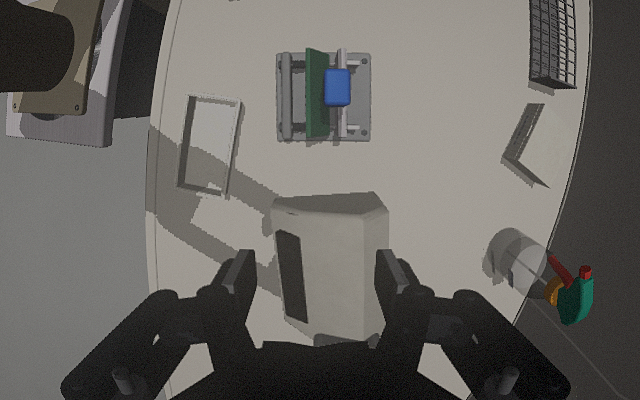

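The gauge stands at the clamp's middle, at (337,87). Its handle top is at z≈143–144 (144 expected), it is square to within 1°, and the arm is clear. I'll check the orange gauge from the top camera and then hand in.

Run:
```python
from h import *
from bench import job
_,s=snap("top","t5");P=pts(s);h=cv2.cvtColor(s["pixels"],cv2.COLOR_RGB2HSV)
for c,lo,hi in(("blue",(105,120,50),(130,255,255)),("orange",(6,150,120),(20,255,255))):
    n,l,st,ce=cv2.connectedComponentsWithStats(cv2.inRange(h,lo,hi))
    for i in range(1,n):
        if st[i,4]>20: print(c,st[i],np.nanmedian(P[l==i],0).round(1))
print(job.hand_in())
```

```text
orange [201 201  10   8  58] [554.4 274.5 139.5]
the job is handed in; nothing more can be done
None
```

The blue gauge is standing upright in the clamp with its tip on the base, and the job is handed in. I lifted it from the stand, turned it square to the plates and slid it down near their middle. It met 3–5 N of sideways force on the way, and contact with the base showed at TCP z ≈ 121 mm. I then eased off, let go and backed the arm away, with about 12 s used in all.

**Last wrist view:**
- The handle top was at z ≈ 143–144 mm, where 144 is expected for home.
- The handle centre was at x ≈ +6, y ≈ −1 mm from the mouth's middle. I expected x ≈ +8 with the blade flat on the fixed plate; the difference is about the camera's calibration error.
- The handle was square to the plates within 1°.

**Top camera:** the orange gauge is where it started, to within 0.3 mm.

**Not confirmed:**
- The blue handle wasn't found in that last top picture, so its final pose rests on the wrist view alone.
- I couldn't read the sprung plate's travel directly. That it is pushed back is inferred from the drag and from where the blade stands.

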